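Turn the sanding block over with its strip

TASK

The sanding block needs new paper on its sole. Put the sanding block, with the thin wooden strip that lies on it, well into the mouth of the steel turnover cradle, right way up, and let go; then crank the cradle over by half a turn to its far stop, so that the block comes to lie sole up on top of its strip in the cradle.

Things in the scene. Friction and masses are not known exactly. Their poses are not given: they have to be found in the camera images.
- block_mid (a point): Centre of the sanding block: beech, dark abrasive sole (down at the start), 60 wide (x) x 115 long (y) x 34 mm high (z), 0.12 kg; lower piece of a stack left of the cradle. It is wider than the strip on it: grip it across the 60 mm, the strip rides along between the fingers. The other stack (plain pale offcut under a wider offcut) is a bystander.
- strip_mid (a point): Centre of the thin wooden strip that lies loose, lengthwise, on the sanding block: 38 wide (x) x 130 long (y) x 12 mm thick (z), 0.04 kg. Block and strip together are 46 mm high.
- cradle_mid (a point): Middle of the steel C-shaped cradle, on its turning axis (x, level, away from the robot), 100 mm above the bench; turns with it. At the start y points out of the mouth, to the left, z up. The pair goes in lengthwise along -y and overhangs the tongues at both sides. Behind the cradle's back, at y = -76 to -86, and beside it at x = -67 to -74, y up to 20, |z| up to 20 mm runs its carrying arm.
- lower_tongue (a point): Front end of the upper face of the lower tongue, on which the pair is set: at y = +44, z = -26 mm from cradle_mid. Both tongues are 40 mm wide (x -20 to 20), start at the cradle's back (y = -70 mm) and have bent lead-in edges 14 mm longer; sides and mouth are open. Axes as cradle_mid.
- upper_tongue (a point): Front end of the lower face of the upper tongue: at y = +17, z = +26 mm from cradle_mid, so 52 mm above the lower tongue. It is 5 mm thick; its bent-up edge reaches y = +31, z = +36 mm. Axes as cradle_mid.
- cradle (a joint): Turn of the cradle, rad: 0 at the start (mouth to the left), pi at the far stop (upside down, mouth to the right). As it grows, mouth and crank go up and over the top. It stays where it is left (friction 0.3 N m, about 4 N at the crank); stops at 0 and pi.
- crank_grip (a point): Middle of the round wooden crank handle, 18 mm thick, 52 mm long along x, on the robot's side: at x = -141, y = +85, z = 0 mm from cradle_mid, so it moves on a circle of 85 mm radius. It is fixed to its arm (x -106 to -114 mm) and so turns between the fingers that lead it. The fixed post (x -73 to -101 mm) is 124 mm high.

How it is judged (in metres and radians):
On the way:
1. the block, sole down with the strip on it, stands in the cradle, which is not yet turned, and is released (value of joint cradle below 0.2 rad and angle between block_mid's own z axis and vertical below 0.25 rad and y of block_mid in the frame of cradle_mid between -0.04 and 0.035 m and x of block_mid in the frame of cradle_mid between -0.02 and 0.02 m and z of block_mid in the frame of cradle_mid between -0.02 and 0.002 m and z of strip_mid in the frame of block_mid between 0.018 and 0.029 m and contact force between the fingers and sanding_block below 0.1 N), for 0.2 s.
At the end, for the whole second after the job is handed in: Cradle within 10 degrees of its far stop; in it the sanding block rests sole up (within 14 degrees) on the strip, within 25 mm of the tongues' middle sideways and 35 mm (mouth) to 40 mm (back) of the cradle's middle lengthwise; strip flat on it, centred within 20 mm across, 30 mm along (value of joint cradle above 2.96 rad and angle between block_mid's own z axis and vertical above 2.9 rad and y of block_mid in the frame of cradle_mid between -0.04 and 0.035 m and x of block_mid in the frame of cradle_mid between -0.025 and 0.025 m and z of strip_mid in the frame of block_mid between 0.018 and 0.029 m and x of strip_mid in the frame of block_mid between -0.02 and 0.02 m and y of strip_mid in the frame of block_mid between -0.03 and 0.03 m and linear speed of each of sanding_block, strip below 0.02 m/s); the robot touches nothing.
It also fails if it takes over 72 s, if anything falls off the work surface, if the arm or the gripper's body presses on something with over 40 N, if the wrist force passes 120 N, or if a joint passes its speed limit or range.

ROBOT

A 6-joint arm with a two-finger parallel gripper is mounted at the origin on a cart in front of the work surface, level with it; the furniture and walls round the work are solid. World frame = base frame: x ahead of the robot, y to its left, z up, the work surface at z = 0. Lengths are in m, angles in degrees, forces in N, time in s.
With the tool pointing down it reaches from about 0.4 to 0.825 m from the base axis. Payload 7 kg.
Tool frame: the origin (TCP) lies on the centre line of the jaws, within the pads' length; the fingertips stand 8 mm ahead of it and the grasp point (between the pads) lies 11 mm behind it; z points along the fingers, y is the line along which they close (so a half turn about z gives the same grasp; the last joint's range is limited). The gripper opens to 88 mm and grips with 3 to 60 N. Pads are 19 mm wide; open, the fingers measure 130 mm over their backs; the gripper's body (78 mm by 193 mm) begins 47 mm behind the grasp point.
Start: joints at [82.053, 20.546, 0.682, 0, -70.136, -16.507], TCP at [0.279, 0.614, 0.235] pointing down, gripper open.
Joint ranges: [-176.03, 176.03], [-82.01, 121.73], [-58.28, 71.71], [-173.87, 95.51], [-174.79, -0.11], [-173.66, 173.66]. Speed limits (degrees/s): [136.94, 136.94, 172.46, 180, 180, 180].

INTERFACE

Orientations are given as [roll, pitch, yaw] about the fixed x, y, z axes, in that order (R = Rz(yaw) Ry(pitch) Rx(roll)).
In Python, from plant import telemetry, viewer, close_job, models gives the robot as it stands.
- The arm moves only by the shell command python3 -m handwheel 'ROWS' [FORCE]. ROWS is JSON, a list of rows, each an object with "grip": the closure, from -1 (fully open) to 1 (shut); "travel": the shift along the tool's x, y, z as a fraction of full scale, a list of three; "spin": the turn about the tool's z as a fraction of full scale. A call has 1 to 8 rows; each row shifts and turns the commanded pose from where the row before left it, along the tool's axes as they then stand; what a row does not reach is not made up. Full scale, the value 1, is 0.025 m for a shift and 5 degrees for a turn. A row lasts 1/8 s, in which the tool goes at most 62.5 mm and 10.7 degrees, less where a joint would pass 70% of its speed; a pose out of reach is approached as far as the arm can. A call with a number of a shift or a turn outside -1 to 1 is refused whole. A call with a gripper value outside its range is refused whole. The fingers move at their own pace and stop on an object; FORCE is the grip in N (left out, the last holds). Time passes only in rows, so rows that do not move let the fingers close. It gives the time, the measured TCP pose, the force, the opening and the grip force at its end, in the units of the state.
- telemetry.get_state(): the state, without advancing time (a new reading comes with each control period).
- viewer.capture(name): name is "side" or "top" or "wrist"; returns the picture (400x640x3 uint8, red, green, blue); there is no depth.
- viewer.calibration(name): a dict with "fx", "fy", "cx", "cy" (pixels), "k1" (the pictures are not rectified: a ray, as slopes to the right and down, at radius r is drawn at 1 + k1 r^2 times it, then the intrinsics apply), "T" (4x4, takes a point from camera to world coordinates); the wrist camera has in their place "T_tool_cam" (4x4, takes a point from camera to tool coordinates, whose origin is the TCP and whose axes are the flange's). Camera axes: x right, y down, z forward; pixel columns grow to the right and rows downward; lengths in m; the calibration is good to about 2 mm. A picture is of the moment at which its call begins: read the wrist's pose just before it. calibration takes no time and is no camera call.
- close_job(): hands the job in; it is judged then, once.
Trained networks look in the newest picture that a camera, given by its name, has taken for a name from the list of things; names that differ only in an ending like _2 or _b are one class to them, and where a whole thing is asked for, a point or a joint stands for the part that bears it (a point fixed in the world has none). Each returns a list of dicts, best first, with "p" (0 to 1); they miss things now and then, are a little off and sometimes report something else, mostly with a low value. They report only what shows in the picture. A call takes as long as a camera call.
- models.find_in(camera, thing): "position" ([column, row] in pixels, amid what is visible of it).
The state is a dict: "time_s": time; "joints": joint angles; "qd": joint speeds; "joint_torque": joint torques, N m; "tcp_pos": TCP position; "eef_rot": TCP orientation; "contact_force": force on the tool from outside, world axes, zero at the start; "moment": the same for the moment, N m; "gripper_width": finger opening in m; "gripper_force": force on a finger pad.
Only numpy, scipy, OpenCV 4.12 (cv2) and the standard library are available. Lean on these libraries where they do the work, as an engineer would, in place of code of your own. Each camera call takes 0.05 s, during which the arm holds its last target. There are 200 camera calls.

## Working session

There is one attempt and no reset: what is moved stays moved. The work goes in short steps, Python scripts to look and compute and a shell command to move; the robot and the scene stay as the last step left them, time stands still between calls to the robot, and variables do not carry over. Pictures are saved under pics/ and viewed, at most 10 in all, crops included, and the job is handed in when it is done.

```bash
mkdir -p pics
cat > h.py <<'E'
import numpy as np, cv2
from plant import telemetry, viewer, models
from scipy.spatial.transform import Rotation as Ro
def camT(n,st=None):
    c=viewer.calibration(n)
    if 'T' in c: return c,np.array(c['T'])
    st=st or telemetry.get_state()
    T=np.eye(4);T[:3,:3]=Ro.from_euler('xyz',st['eef_rot'],degrees=True).as_matrix();T[:3,3]=st['tcp_pos']
    return c,T@np.array(c['T_tool_cam'])
def ray(n,px,st=None):
    c,T=camT(n,st)
    d=np.array([(px[0]-c['cx'])/c['fx'],(px[1]-c['cy'])/c['fy']]);u=d.copy()
    for _ in range(30): u=d/(1+c['k1']*(u@u))
    v=T[:3,:3]@np.array([u[0],u[1],1]);return T[:3,3],v/np.linalg.norm(v)
def tri(obs):
    A=np.zeros((3,3));b=np.zeros(3)
    for o,v in obs:
        P=np.eye(3)-np.outer(v,v);A+=P;b+=P@o
    return np.linalg.solve(A,b)
def atz(n,px,z,st=None):
    o,v=ray(n,px,st);return o+v*(z-o[2])/v[2]
def proj(n,p,st=None):
    c,T=camT(n,st);q=np.linalg.inv(T)@np.append(p,1);u=q[:2]/q[2];u=u*(1+c['k1']*(u@u))
    return np.array([u[0]*c['fx']+c['cx'],u[1]*c['fy']+c['cy']])
def snap(n,f):
    im=viewer.capture(n);cv2.imwrite('pics/'+f+'.png',im[:,:,::-1]);return im
E
cat > a.py <<'E'
from h import *
np.set_printoptions(precision=3,suppress=True)
print(telemetry.get_state())
R={}
for n in ['top','side','wrist']:
    snap(n,n+'0')
    print(n,camT(n)[1][:3])
    for t in ['block_mid','strip_mid','cradle_mid','lower_tongue','upper_tongue','crank_grip']:
        f=models.find_in(n,t); print(n,t,[(np.round(x['position'],1).tolist(),round(x['p'],2)) for x in f[:3]])
        if f: R[n,t]=ray(n,f[0]['position'])
for t in ['block_mid','strip_mid','cradle_mid','lower_tongue','upper_tongue','crank_grip']:
    if ('top',t) in R and ('side',t) in R: print(t,tri([R['top',t],R['side',t]]))
E
python3 a.py; python3 -c "
import cv2,numpy as np
cv2.imwrite('pics/c0.png',cv2.resize(np.vstack([cv2.imread('pics/top0.png'),cv2.imread('pics/side0.png')]),(480,600)))"
```

```text
{'time_s': 0.0, 'joints': array([ 82.053,  20.591,   0.635,  -0.019, -70.135, -16.509]), 'qd': array([-0.016,  0.027,  0.016, -0.007, -0.01 ,  0.124]), 'joint_torque': array([  0.001, -58.272,  29.307,   6.998,   0.007,  -0.   ]), 'tcp_pos': array([0.279, 0.614, 0.234]), 'eef_rot': array([179.908,  -0.009, -24.462]), 'contact_force': array([ 0.471, -0.135,  0.209]), 'moment': array([-0.003, -0.019, -0.01 ]), 'gripper_force': 0.0, 'gripper_width': 0.08773522988833171}
top [[ 0.004 -0.984  0.176  0.39 ]
 [-1.    -0.002  0.009  0.137]
 [-0.008 -0.176 -0.984  0.977]]
top block_mid [([230.5, 258.5], 0.79)]
top strip_mid [([223.9, 257.0], 0.87)]
top cradle_mid [([450.5, 176.7], 0.56)]
top lower_tongue [([452.2, 178.6], 0.68)]
top upper_tongue [([446.1, 176.3], 0.77)]
top crank_grip [([446.1, 180.1], 0.57)]
side [[ 0.966 -0.145  0.213  0.332]
 [-0.256 -0.611  0.749 -0.521]
 [ 0.022 -0.778 -0.627  0.662]]
side block_mid [([273.5, 189.9], 0.68)]
side strip_mid [([274.4, 172.1], 0.83), ([423.1, 302.2], 0.23)]
side cradle_mid [([424.4, 298.6], 0.62)]
side lower_tongue []
side upper_tongue [([420.9, 305.8], 0.6)]
side crank_grip [([422.6, 300.5], 0.86)]
wrist [[-0.414 -0.877 -0.244  0.346]
 [-0.91   0.399  0.111  0.585]
 [-0.     0.268 -0.963  0.384]]
wrist block_mid []
wrist strip_mid []
wrist cradle_mid []
wrist lower_tongue []
wrist upper_tongue []
wrist crank_grip []
block_mid [ 0.452  0.348 -0.01 ]
strip_mid [0.455 0.352 0.038]
cradle_mid [ 0.611 -0.116  0.097]
upper_tongue [ 0.614 -0.112  0.075]
crank_grip [ 0.609 -0.11   0.086]
```

View pics/top0.png

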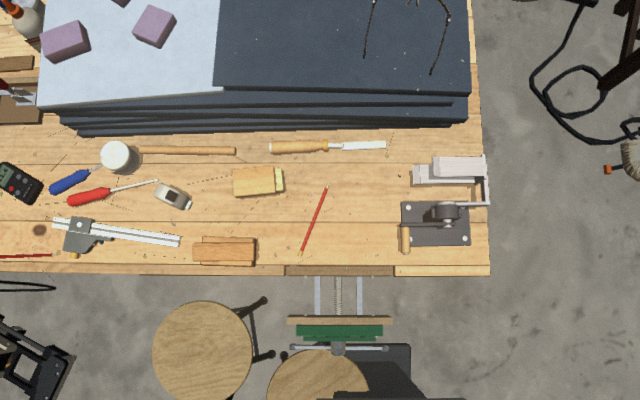

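View pics/side0.png

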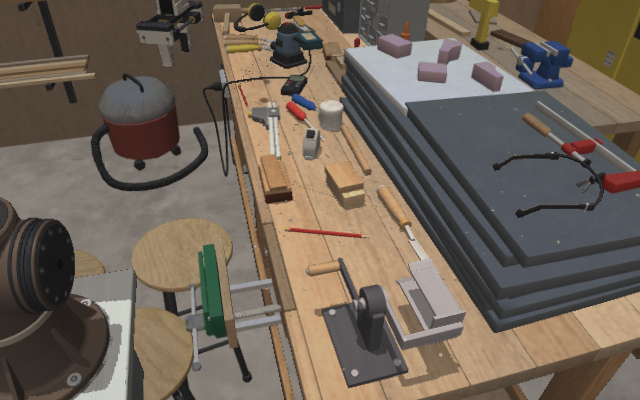

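Top: the block stack is around (224,250), bystander (258,181), crank handle (404,239), post (447,213), and the cradle spans cols 412–488, rows 155–205. Side: block (274,180), handle (324,268), cradle (430,300). I need a closer look for edges.

```bash
python3 -c "
import cv2,numpy as np
t=cv2.imread('pics/top0.png');s=cv2.imread('pics/side0.png')
r=lambda im,x,y:cv2.resize(im[y:y+75,x:x+100],(400,300),interpolation=cv2.INTER_CUBIC)
cv2.imwrite('pics/c1.png',np.vstack([np.hstack([r(t,180,215),r(t,395,145)]),np.hstack([r(s,240,145),cv2.resize(s[245:395,290:490],(400,300),interpolation=cv2.INTER_CUBIC)])]))"
```

```text
(no output)
```

View pics/c1.png

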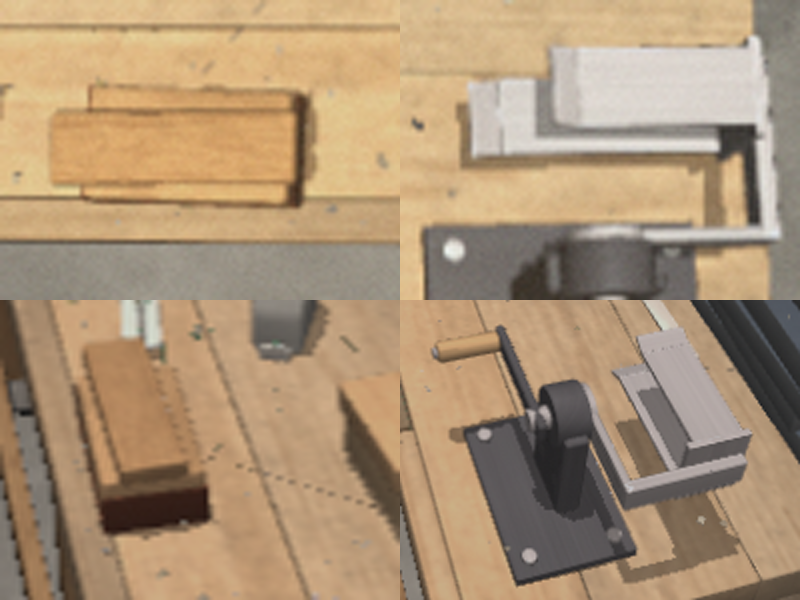

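```bash
cat > b.py <<'E'
from h import *
np.set_printoptions(precision=4,suppress=True)
for nm,z,ps in [('strip',.046,[(193,243),(192.5,260.2),(253.7,261.8),(254.2,242.5)]),('block',.034,[(202.5,237),(200.5,265),(253,266.5),(253,238)]),
 ('upper',.131,[(439.5,156.8),(439.5,176)]),('lower',.074,[(420.5,165),(420.5,183.5)]),('handle',.1,[(405,226.5),(404,251)]),('plate',0.003,[(401.5,202),(401,244)])]:
    print(nm,np.array([atz('top',p,z) for p in ps]))
# side: block sole end etc: crop px -> /4
print('side strip near corners',[atz('side',(240+a/4,145+(b-300)/4),.046) for a,b in [(122,472),(188,462),(84,345),(150,340)]])
print('side block near top',[atz('side',(240+a/4,145+(b-300)/4),.034) for a,b in [(100,492),(208,484)]],'floor',[atz('side',(240+a/4,145+(b-300)/4),.0) for a,b in [(105,530),(208,518)]])
h=[(290+(a-400)/2,245+(b-300)/2) for a,b in [(437,352),(500,342)]]
print('handle side',[atz('side',p,.1) for p in h])
print('handle tri',tri([ray('top',(404.5,238.7)),ray('side',np.mean(h,0))]))
E
python3 b.py
```

```text
strip [[0.4758 0.4174 0.046 ]
 [0.4398 0.4167 0.046 ]
 [0.4375 0.2878 0.046 ]
 [0.4777 0.2879 0.046 ]]
block [[0.4899 0.4011 0.034 ]
 [0.4305 0.4027 0.034 ]
 [0.4283 0.291  0.034 ]
 [0.4884 0.2927 0.034 ]]
upper [[ 0.6392 -0.0851  0.131 ]
 [ 0.6003 -0.0834  0.131 ]]
lower [[ 0.638  -0.0592  0.074 ]
 [ 0.5983 -0.0578  0.074 ]]
handle [[ 0.5051 -0.0183  0.1   ]
 [ 0.4567 -0.0151  0.1   ]]
plate [[ 0.5726 -0.0292  0.003 ]
 [ 0.4794 -0.0257  0.003 ]]
side strip near corners [array([0.4418, 0.2832, 0.046 ]), array([0.4783, 0.2838, 0.046 ]), array([0.4411, 0.411 , 0.046 ]), array([0.4802, 0.4074, 0.046 ])]
side block near top [array([0.4292, 0.2839, 0.034 ]), array([0.4879, 0.2774, 0.034 ])] floor [array([0.4315, 0.2926, 0.    ]), array([0.4898, 0.2898, 0.    ])]
handle side [array([ 0.4538, -0.0193,  0.1   ]), array([ 0.5064, -0.0208,  0.1   ])]
handle tri [ 0.481  -0.0172  0.0968]
```

Block centre is about (0.459, 0.347), yaw −1°. Cradle middle is about (0.618, −0.103), yaw −2°. Moving above the block.

```bash
python3 -m handwheel '[{"grip":-1,"travel":[1,0.61,0],"spin":0},{"grip":-1,"travel":[1,0.61,0],"spin":0},{"grip":-1,"travel":[1,0.61,0],"spin":0},{"grip":-1,"travel":[1,0.61,0],"spin":0},{"grip":-1,"travel":[1,0.61,0],"spin":0},{"grip":-1,"travel":[1,0.61,0],"spin":0},{"grip":-1,"travel":[1,0.61,0],"spin":0},{"grip":-1,"travel":[1,0.61,0],"spin":0}]' 20
python3 -m handwheel '[{"grip":-1,"travel":[1,0.61,0],"spin":0},{"grip":-1,"travel":[1,0.61,0],"spin":0},{"grip":-1,"travel":[0.98,0.61,0],"spin":0},{"grip":-1,"travel":[0,0,0],"spin":1},{"grip":-1,"travel":[0,0,0],"spin":1},{"grip":-1,"travel":[0,0,0],"spin":1},{"grip":-1,"travel":[0,0,0],"spin":1},{"grip":-1,"travel":[0,0,0],"spin":1}]'
python3 -m handwheel '[{"grip":-1,"travel":[0,0,0],"spin":1},{"grip":-1,"travel":[0,0,0],"spin":1},{"grip":-1,"travel":[0,0,0],"spin":1},{"grip":-1,"travel":[0,0,0],"spin":1},{"grip":-1,"travel":[0,0,0],"spin":1},{"grip":-1,"travel":[0,0,0],"spin":1},{"grip":-1,"travel":[0,0,0],"spin":1},{"grip":-1,"travel":[0,0,0],"spin":1}]'
python3 -m handwheel '[{"grip":-1,"travel":[0,0,0],"spin":0.3},{"grip":-1,"travel":[0,0,0],"spin":0},{"grip":-1,"travel":[0,0,0],"spin":0}]'
cat > c.py <<'E'
from h import *
np.set_printoptions(precision=4,suppress=True)
st=telemetry.get_state();print(st['tcp_pos'],st['eef_rot'],st['joints'],st['time_s'],camT('wrist',st)[1][:3])
snap('wrist','w1')
for t,z in [('block_mid',.034),('strip_mid',.046)]:
    for x in models.find_in('wrist',t)[:2]: print(t,x,atz('wrist',x['position'],z,st))
E
python3 c.py
```

```text
time_s: 2.05
tcp_pos: [0.4121, 0.4185, 0.2348]
eef_rot: [-180.0, -0.0, -24.5]
contact_force: [1.2, 0.6, 0.1]
gripper_width: 0.0877
gripper_force: 0.0
time_s: 3.05
tcp_pos: [0.4603, 0.3467, 0.2347]
eef_rot: [-180.0, 0.0, -49.7]
contact_force: [0.1, -0.6, -0.5]
gripper_width: 0.0874
gripper_force: 0.0
time_s: 4.05
tcp_pos: [0.4603, 0.3467, 0.2348]
eef_rot: [-180.0, 0.0, -89.7]
contact_force: [0.8, 0.1, -0.9]
gripper_width: 0.0873
gripper_force: 0.0
time_s: 4.42
tcp_pos: [0.46, 0.3478, 0.2346]
eef_rot: [-180.0, 0.0, -90.9]
contact_force: [0.2, 0.4, -0.8]
gripper_width: 0.0877
gripper_force: 0.0
[0.46   0.3478 0.2346] [-179.9967    0.0056  -90.9024] [ 56.5206  11.3383 -12.0454  -0.0003 -66.6098 -57.4229] 4.425 [[-0.9999  0.0157  0.0041  0.4595]
 [ 0.0162  0.9632  0.2683  0.2762]
 [ 0.0002  0.2683 -0.9633  0.3844]]
block_mid {'position': [294.8, 167.6], 'p': 0.78} [0.4788 0.3443 0.034 ]
strip_mid {'position': [314.2, 176.6], 'p': 0.69} [0.4591 0.3514 0.046 ]
```

View wrist.

View pics/w1.png

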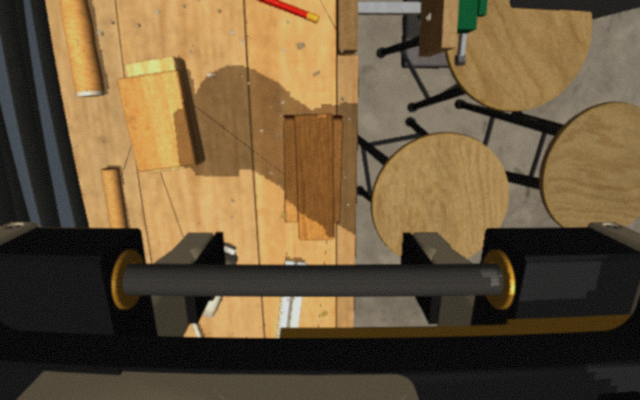

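The wrist view shows the strip from (299,115) to (335,240), and the block from cols 285 to 342 at row ~117.

Run:
```python
from h import *
np.set_printoptions(precision=4,suppress=True)
for nm,z,ps in [('strip',.046,[(299,115),(333,116),(299,239),(335,240)]),('block',.034,[(285,116),(342,117.5),(285,222)])]:
    print(nm,np.array([atz('wrist',p,z) for p in ps]))
```

```text
strip [[0.4726 0.2912 0.046 ]
 [0.4402 0.2927 0.046 ]
 [0.476  0.4183 0.046 ]
 [0.4382 0.42   0.046 ]]
block [[0.4869 0.2925 0.034 ]
 [0.4306 0.2949 0.034 ]
 [0.491  0.4034 0.034 ]]
```

```bash
python3 -m handwheel '[{"grip":-1,"travel":[0,0,1],"spin":0},{"grip":-1,"travel":[0,0,1],"spin":0},{"grip":-1,"travel":[0,0,1],"spin":0},{"grip":-1,"travel":[0,0,1],"spin":0},{"grip":-1,"travel":[0,0,1],"spin":0},{"grip":-1,"travel":[0,0,1],"spin":0},{"grip":-1,"travel":[0,0,1],"spin":0},{"grip":-1,"travel":[0,0,0.6],"spin":0}]'
python3 -m handwheel '[{"grip":-1,"travel":[0,0,0.26],"spin":0},{"grip":-1,"travel":[0,0,0],"spin":0},{"grip":1,"travel":[0,0,0],"spin":0},{"grip":1,"travel":[0,0,0],"spin":0},{"grip":1,"travel":[0,0,0],"spin":0},{"grip":1,"travel":[0,0,0],"spin":0},{"grip":1,"travel":[0,0,0],"spin":0},{"grip":1,"travel":[0,0,0],"spin":0}]' 20
```

```text
time_s: 5.58
tcp_pos: [0.4596, 0.3478, 0.0433]
eef_rot: [180.0, -0.1, -90.9]
contact_force: [-0.1, -0.2, 0.0]
gripper_width: 0.0876
gripper_force: 0.0
time_s: 6.58
tcp_pos: [0.46, 0.3483, 0.0385]
eef_rot: [-180.0, 0.0, -90.9]
contact_force: [-2.1, -0.4, 4.8]
gripper_width: 0.0603
gripper_force: 20.0
```

I descended 25 mm too little, so the fingers are gripping only the block's top edge. Reopening, lowering and regripping.

```bash
python3 -m handwheel '[{"grip":-1,"travel":[0,0,0],"spin":0},{"grip":-1,"travel":[0,0,0],"spin":0},{"grip":-1,"travel":[0,0,0],"spin":0},{"grip":-1,"travel":[0,0,0.5],"spin":0},{"grip":-1,"travel":[0,0,0.5],"spin":0},{"grip":-1,"travel":[0,0,0],"spin":0}]'
python3 -m handwheel '[{"grip":1,"travel":[0,0,0],"spin":0},{"grip":1,"travel":[0,0,0],"spin":0},{"grip":1,"travel":[0,0,0],"spin":0},{"grip":1,"travel":[0,0,0],"spin":0},{"grip":1,"travel":[0,0,0],"spin":0},{"grip":1,"travel":[0,0,0],"spin":0},{"grip":1,"travel":[0,0,0],"spin":0}]' 25
```

```text
time_s: 7.32
tcp_pos: [0.4591, 0.3471, 0.0113]
eef_rot: [179.9, -0.1, -91.0]
contact_force: [1.1, 0.1, 0.6]
gripper_width: 0.088
gripper_force: 0.0
time_s: 8.2
tcp_pos: [0.46, 0.3483, 0.0134]
eef_rot: [-180.0, 0.0, -90.9]
contact_force: [-2.3, 0.2, 6.1]
gripper_width: 0.0608
gripper_force: 25.0
```

```bash
python3 - <<'E'
from h import *
np.set_printoptions(precision=4,suppress=True)
print(tri([ray('top',(469,95)),ray('side',(497,302))]))
for z in (.0,.05,.1,.15): print(z,atz('top',(466,122),z),atz('top',(469,95),z),atz('side',(497,302),z),atz('side',(495,326),z))
E
python3 -m handwheel '[{"grip":1,"travel":[0,0,-0.4],"spin":0},{"grip":1,"travel":[0,0,-0.8],"spin":0},{"grip":1,"travel":[0,0,-1],"spin":0},{"grip":1,"travel":[0,0,-1],"spin":0},{"grip":1,"travel":[0,0,-1],"spin":0},{"grip":1,"travel":[0,0,-1],"spin":0},{"grip":1,"travel":[0,0,-1],"spin":0},{"grip":1,"travel":[0,0,-0.4],"spin":0}]'
```

```text
[ 0.7522 -0.1515  0.103 ]
0.0 [ 0.762  -0.1857  0.    ] [ 0.8292 -0.1972  0.    ] [ 0.7894 -0.0866  0.    ] [ 0.758  -0.1327  0.    ]
0.05 [ 0.7429 -0.1691  0.05  ] [ 0.8067 -0.1801  0.05  ] [ 0.7549 -0.1194  0.05  ] [ 0.7259 -0.162   0.05  ]
0.1 [ 0.7239 -0.1526  0.1   ] [ 0.7842 -0.163   0.1   ] [ 0.7204 -0.1522  0.1   ] [ 0.6937 -0.1913  0.1   ]
0.15 [ 0.7048 -0.1361  0.15  ] [ 0.7617 -0.1459  0.15  ] [ 0.6859 -0.1849  0.15  ] [ 0.6616 -0.2206  0.15  ]
time_s: 9.2
tcp_pos: [0.4601, 0.3483, 0.1796]
eef_rot: [-179.9, 0.1, -91.0]
contact_force: [0.5, 0.2, -1.8]
gripper_width: 0.0607
gripper_force: 25.0
```

```bash
python3 -m handwheel '[{"grip":1,"travel":[0.48,-0.3,0],"spin":0},{"grip":1,"travel":[0.96,-0.6,0],"spin":0},{"grip":1,"travel":[0.96,-0.6,0],"spin":0},{"grip":1,"travel":[0.96,-0.6,0],"spin":0},{"grip":1,"travel":[0.96,-0.6,0],"spin":0},{"grip":1,"travel":[0.96,-0.6,0],"spin":0},{"grip":1,"travel":[0.96,-0.6,0],"spin":0},{"grip":1,"travel":[0.96,-0.6,0],"spin":0}]'
python3 -m handwheel '[{"grip":1,"travel":[0.96,-0.6,0],"spin":0},{"grip":1,"travel":[0.96,-0.6,0],"spin":0},{"grip":1,"travel":[0.96,-0.6,0],"spin":0},{"grip":1,"travel":[0.29,-0.18,0],"spin":0.2},{"grip":1,"travel":[0,0,0.5],"spin":0},{"grip":1,"travel":[0,0,0.5],"spin":0},{"grip":1,"travel":[0,0,0],"spin":0},{"grip":1,"travel":[0,0,0],"spin":0}]'
cat > d.py <<'E'
from h import *
import sys
np.set_printoptions(precision=4,suppress=True)
st=telemetry.get_state();print(st['tcp_pos'],st['eef_rot'],st['time_s'])
f=sys.argv[1];a=snap('wrist',f+'w');s=snap('side',f+'s');t=snap('top',f+'t')
cv2.imwrite('pics/'+f+'.png',np.vstack([np.hstack([cv2.resize(a,(400,250)),cv2.resize(t[100:250,330:570],(400,250),interpolation=2)]),cv2.resize(s[180:360,260:580],(800,450)) [:350]])[:,:,::-1])
E
python3 d.py m1
```

```text
time_s: 10.2
tcp_pos: [0.5691, 0.1643, 0.1765]
eef_rot: [179.9, -0.1, -91.0]
contact_force: [-0.2, -0.1, -3.0]
gripper_width: 0.0607
gripper_force: 25.0
time_s: 11.2
tcp_pos: [0.6174, 0.0867, 0.1531]
eef_rot: [180.0, -0.0, -91.9]
contact_force: [0.1, 0.0, -1.2]
gripper_width: 0.061
gripper_force: 25.0
[0.6174 0.0867 0.1531] [179.9968  -0.0125 -91.8942] 11.2
```

View pics/m1.png

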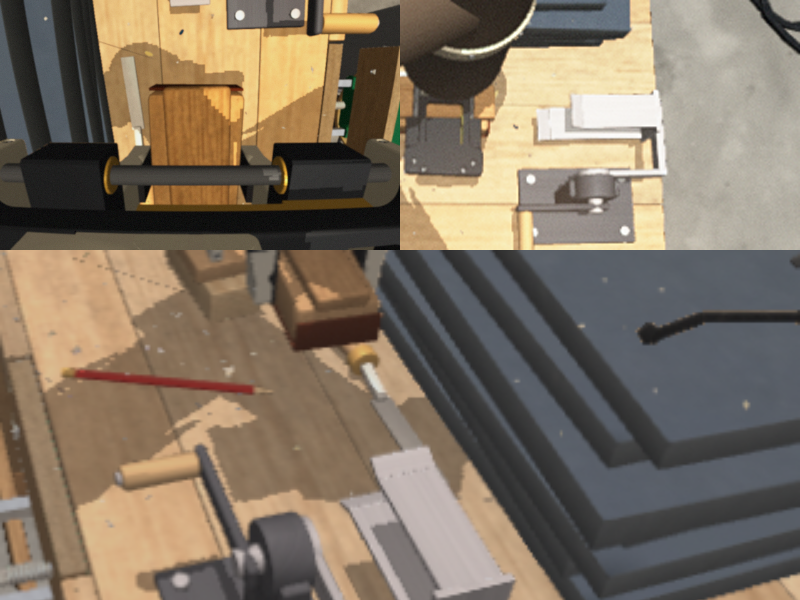

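The pair is held level with the strip on top. In the side picture the block's sole front corners are at (379,219) and (411,215), and the upper lip corners at (409,264) and (431,260).

Run:
```python
from h import *
np.set_printoptions(precision=4,suppress=True)
print('sole',[atz('side',p,.1397) for p in [(378.8,219.2),(411.2,215.2)]])
print('lip s',[atz('side',p,.136) for p in [(409.2,264),(431.2,259.6)]])
P=lambda x,y:(330+x*.6,100+y*.6)
print('lip t',[atz('top',P(*p),.136) for p in [(571,95),(571,129)]])
```

```text
sole [array([0.5893, 0.0323, 0.1397]), array([0.6479, 0.029 , 0.1397])]
lip s [array([ 0.6007, -0.0745,  0.136 ]), array([ 0.6383, -0.0742,  0.136 ])]
lip t [array([ 0.6434, -0.5746,  0.136 ]), array([ 0.6002, -0.5679,  0.136 ])]
```

```bash
python3 -m handwheel '[{"grip":1,"travel":[0,-0.12,0.8],"spin":0},{"grip":1,"travel":[0,-0.12,1],"spin":0},{"grip":1,"travel":[0,0,0.7],"spin":0},{"grip":1,"travel":[0.5,0,0],"spin":0},{"grip":1,"travel":[0.8,0,0],"spin":0},{"grip":1,"travel":[0.8,0,0],"spin":0},{"grip":1,"travel":[0.5,0,0],"spin":0},{"grip":1,"travel":[0,0,0],"spin":0}]'
python3 d.py m2
```

```text
time_s: 12.35
tcp_pos: [0.6214, 0.0196, 0.091]
eef_rot: [-180.0, 0.0, -92.1]
contact_force: [0.3, 0.2, -1.5]
gripper_width: 0.0609
gripper_force: 25.0
[0.6214 0.0196 0.091 ] [-179.9647    0.0112  -92.061 ] 12.35
```

View pics/m2.png

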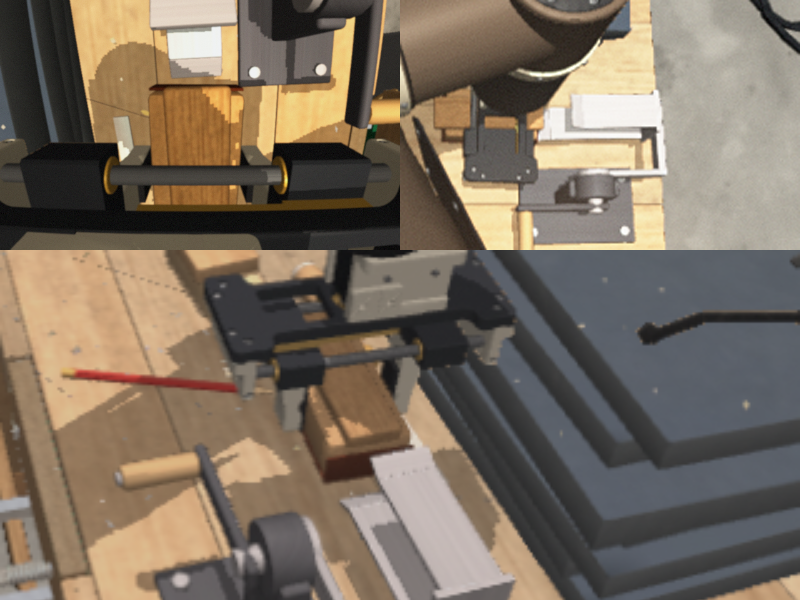

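Wrist: the block (cols 149–243) lines up with the lower tongue (168–222). Going in.

```bash
python3 -m handwheel '[{"grip":1,"travel":[0.5,0,0],"spin":0},{"grip":1,"travel":[0.6,0,0],"spin":0},{"grip":1,"travel":[0.6,0,0],"spin":0},{"grip":1,"travel":[0.6,0,0],"spin":0},{"grip":1,"travel":[0.5,0,0],"spin":0},{"grip":1,"travel":[0,0,0],"spin":0}]'
python3 - <<'E'
from h import *
st=telemetry.get_state();print(st['tcp_pos'],st['contact_force'])
E
```

```text
time_s: 13.25
tcp_pos: [0.6188, -0.0501, 0.0905]
eef_rot: [180.0, -0.0, -92.0]
contact_force: [0.7, 0.2, -1.3]
gripper_width: 0.0609
gripper_force: 25.0
[ 0.61879036 -0.05011936  0.09053084] [ 0.65122173  0.17829828 -1.26913341]
```

```bash
python3 -m handwheel '[{"grip":1,"travel":[0.5,0,0],"spin":0},{"grip":1,"travel":[0.6,0,0],"spin":0},{"grip":1,"travel":[0.6,0,0],"spin":0},{"grip":1,"travel":[0.5,0,0],"spin":0},{"grip":1,"travel":[0,0,0],"spin":0},{"grip":1,"travel":[0,0,0.1],"spin":0},{"grip":1,"travel":[0,0,0],"spin":0}]'
python3 d.py m3
```

```text
time_s: 14.12
tcp_pos: [0.6169, -0.1036, 0.0878]
eef_rot: [180.0, 0.0, -91.9]
contact_force: [-0.3, 0.3, -1.9]
gripper_width: 0.061
gripper_force: 25.0
[ 0.6169 -0.1036  0.0878] [179.9771   0.0028 -91.9346] 14.125
```

View pics/m3.png

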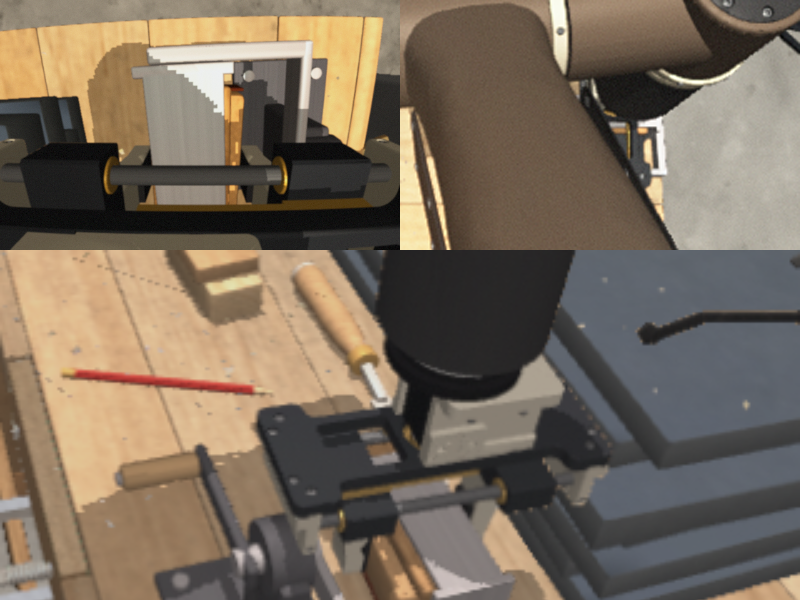

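Run:
```python
from h import *
np.set_printoptions(precision=4,suppress=True)
im=cv2.imread('pics/m3w.png');cv2.imwrite('pics/m3c.png',cv2.resize(im[60:330,190:430],(711,800))[:600])
for p in [(147,70),(225,70),(152,200),(229,200)]: print(atz('wrist',(p[0]*1.6,p[1]*1.6),.131))
print([atz('wrist',(243*1.6,y*1.6),.034+.0744) for y in (90,150,200)])
```

```text
[ 0.6388 -0.1722  0.131 ]
[ 0.6012 -0.1708  0.131 ]
[ 0.6429 -0.0997  0.131 ]
[ 0.5987 -0.0982  0.131 ]
[array([ 0.5875, -0.1579,  0.1084]), array([ 0.5865, -0.1193,  0.1084]), array([ 0.5853, -0.0815,  0.1084])]
```

View pics/m3c.png

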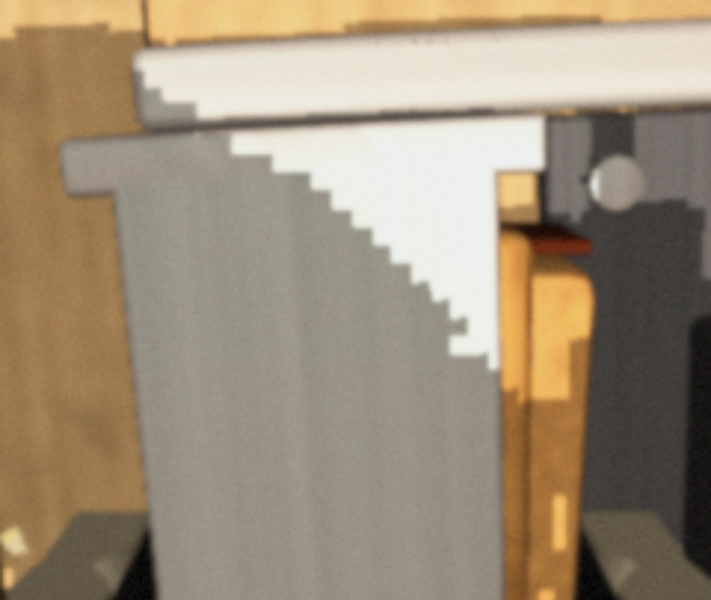

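The block sits about 4 mm towards the robot from the tongue centreline, and its y is about +2 mm. I'll correct x, set it down, and open only part way because the carrying arm is close.

```bash
python3 -m handwheel '[{"grip":1,"travel":[0,-0.16,0],"spin":0},{"grip":1,"travel":[0,0,0.05],"spin":0},{"grip":1,"travel":[0,0,0.03],"spin":0},{"grip":1,"travel":[0,0,0],"spin":0}]'
python3 -m handwheel '[{"grip":-0.6,"travel":[0,0,0],"spin":0},{"grip":-0.6,"travel":[0,0,0],"spin":0},{"grip":-0.6,"travel":[0,0,0],"spin":0},{"grip":-0.6,"travel":[0,0,0],"spin":0},{"grip":-0.6,"travel":[0,0,0],"spin":0}]'
```

```text
time_s: 14.78
tcp_pos: [0.6218, -0.1039, 0.0874]
eef_rot: [-179.9, -0.0, -91.9]
contact_force: [-1.9, 0.7, 7.0]
gripper_width: 0.061
gripper_force: 25.0
time_s: 15.4
tcp_pos: [0.621, -0.1041, 0.086]
eef_rot: [180.0, -0.0, -92.0]
contact_force: [0.5, 0.7, 0.3]
gripper_width: 0.0703
gripper_force: 0.0
```

```bash
python3 -m handwheel '[{"grip":-0.6,"travel":[0,0,-0.2],"spin":0},{"grip":-0.6,"travel":[0,0,-0.8],"spin":0},{"grip":-0.6,"travel":[0,0,-1],"spin":0},{"grip":-0.6,"travel":[0,0,-1],"spin":0},{"grip":-0.6,"travel":[0,0,-1],"spin":0},{"grip":-0.6,"travel":[0,0,-1],"spin":0},{"grip":-0.6,"travel":[0,0,-1],"spin":0},{"grip":-0.6,"travel":[0,0,0],"spin":0}]'
python3 -m handwheel '[{"grip":-0.6,"travel":[-0.55,0.95,0],"spin":0},{"grip":-0.6,"travel":[-0.55,0.95,0],"spin":0},{"grip":-0.6,"travel":[-0.55,0.95,0],"spin":0},{"grip":-0.6,"travel":[-0.55,0.95,0],"spin":0},{"grip":-0.6,"travel":[-0.55,0.95,0],"spin":0},{"grip":-0.6,"travel":[-0.55,0.95,0],"spin":0},{"grip":-0.6,"travel":[0,0,0],"spin":-1},{"grip":-0.6,"travel":[0,0,0],"spin":-1}]'
python3 -m handwheel '[{"grip":-0.6,"travel":[0,0,0],"spin":-1},{"grip":-0.6,"travel":[0,0,0],"spin":-1},{"grip":-0.6,"travel":[0,0,0],"spin":-1},{"grip":-0.6,"travel":[0,0,0],"spin":-1},{"grip":-0.6,"travel":[0,0,0],"spin":-1},{"grip":-0.6,"travel":[0,0,0],"spin":-1},{"grip":-0.6,"travel":[0,0,0],"spin":-1},{"grip":-0.6,"travel":[0,0,0],"spin":-1}]'
python3 -m handwheel '[{"grip":-0.6,"travel":[0,0,0],"spin":-1},{"grip":-0.6,"travel":[0,0,0],"spin":-1},{"grip":-0.6,"travel":[0,0,0],"spin":-1},{"grip":-0.6,"travel":[0,0,0],"spin":-1},{"grip":-0.6,"travel":[0,0,0],"spin":-1},{"grip":-0.6,"travel":[0,0,0],"spin":-1},{"grip":-0.6,"travel":[0,0,0],"spin":-1},{"grip":-0.6,"travel":[0,0,0],"spin":-1}]'
python3 d.py m4
python3 - <<'E'
from h import *
print(telemetry.get_state()['joints'],models.find_in('side','crank_grip')[:2],models.find_in('wrist','crank_grip')[:2])
E
```

```text
time_s: 16.4
tcp_pos: [0.6222, -0.1041, 0.2389]
eef_rot: [-179.7, 0.0, -91.9]
contact_force: [-0.8, -0.6, -0.8]
gripper_width: 0.0703
gripper_force: 0.0
time_s: 17.4
tcp_pos: [0.4809, -0.0165, 0.2359]
eef_rot: [180.0, 0.0, -81.8]
contact_force: [0.6, -0.7, -0.4]
gripper_width: 0.0699
gripper_force: 0.0
time_s: 18.4
tcp_pos: [0.481, -0.0168, 0.2356]
eef_rot: [180.0, 0.0, -41.8]
contact_force: [-0.0, 0.6, 0.7]
gripper_width: 0.0701
gripper_force: 0.0
time_s: 19.4
tcp_pos: [0.481, -0.0168, 0.2356]
eef_rot: [180.0, 0.0, -1.8]
contact_force: [-0.5, -0.3, -0.1]
gripper_width: 0.0702
gripper_force: 0.0
[ 0.481  -0.0168  0.2356] [179.9953   0.0428  -1.7939] 19.4
[ 2.14705012e+01  1.98893862e+00 -2.27842051e+01 -1.04404139e-02
 -6.52601141e+01  6.64916464e+01] [{'position': [431.1, 305.7], 'p': 0.87}] [{'position': [439.9, 27.2], 'p': 0.89}]
```

View pics/m4.png

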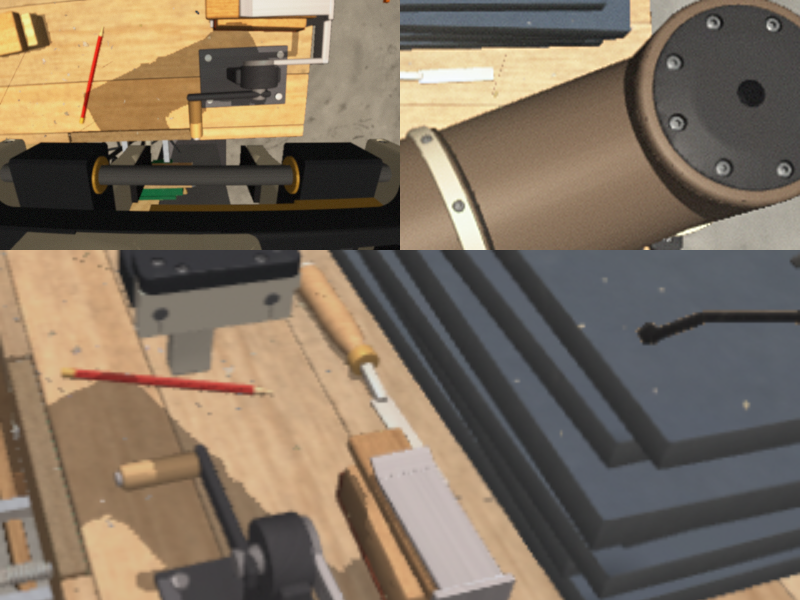

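The pair is in the cradle, upright, strip on top. In the wrist picture the handle is at column ~312, rows 155–219.

Run:
```python
from h import *
np.set_printoptions(precision=4,suppress=True)
im=cv2.imread('pics/m4w.png')
hsv=cv2.cvtColor(im,cv2.COLOR_BGR2HSV)
c=cv2.resize(im[130:240,270:360],(736,600));print([atz('wrist',p,.1) for p in [(312,158),(312,218),(304,190),(322,190)]])
cv2.imwrite('pics/m4c.png',cv2.resize(im[90:240,250:450],(800,600),interpolation=2))
```

```text
[array([ 0.5064, -0.0165,  0.1   ]), array([ 0.4538, -0.0146,  0.1   ]), array([ 0.4792, -0.0087,  0.1   ]), array([ 0.4787, -0.024 ,  0.1   ])]
```

View pics/m4c.png

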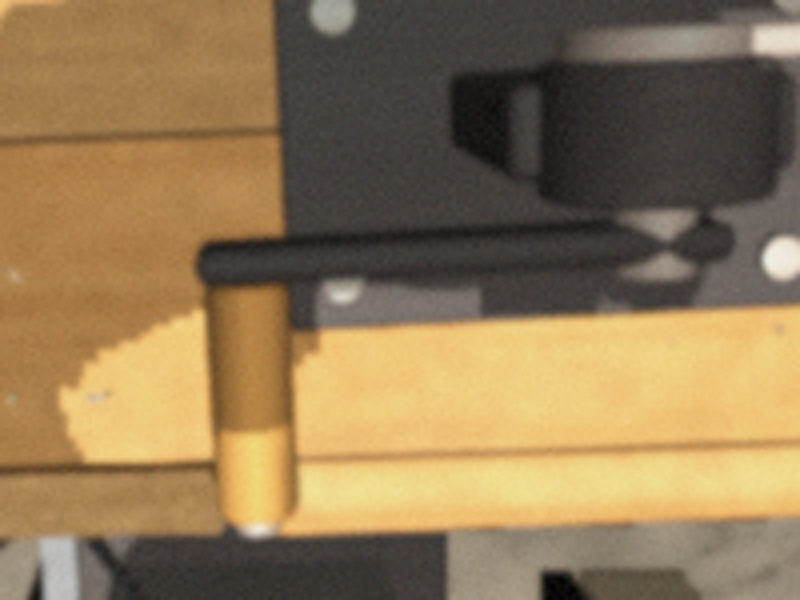

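```bash
python3 -m handwheel '[{"grip":-0.6,"travel":[0,0,0.8],"spin":0},{"grip":-0.6,"travel":[0,0,1],"spin":0},{"grip":-0.6,"travel":[0,0,1],"spin":0},{"grip":-0.6,"travel":[0,0,1],"spin":0},{"grip":-0.6,"travel":[0,0,1],"spin":0},{"grip":-0.6,"travel":[0,0,0.7],"spin":0},{"grip":-0.6,"travel":[0,0,0.36],"spin":0},{"grip":-0.6,"travel":[0,0,0],"spin":0}]'
python3 -m handwheel '[{"grip":1,"travel":[0,0,0],"spin":0},{"grip":1,"travel":[0,0,0],"spin":0},{"grip":1,"travel":[0,0,0],"spin":0},{"grip":1,"travel":[0,0,0],"spin":0},{"grip":1,"travel":[0,0,0],"spin":0},{"grip":1,"travel":[0,0,0],"spin":0},{"grip":1,"travel":[0,0,0],"spin":0},{"grip":1,"travel":[0,0,0],"spin":0}]' 30
```

```text
time_s: 20.65
tcp_pos: [0.4813, -0.0168, 0.0893]
eef_rot: [180.0, 0.0, -2.0]
contact_force: [-0.6, -1.0, 0.1]
gripper_width: 0.0704
gripper_force: 0.0
time_s: 21.65
tcp_pos: [0.4814, -0.0167, 0.0896]
eef_rot: [180.0, 0.0, -1.9]
contact_force: [0.2, 0.6, 1.0]
gripper_width: 0.0175
gripper_force: 29.9
```

Gripped with the handle centred, no side force. Starting the arc.

```bash
python3 -m handwheel '[{"grip":1,"travel":[0,0.03,-0.44],"spin":0},{"grip":1,"travel":[0,0.09,-0.44],"spin":0},{"grip":1,"travel":[0,0.14,-0.42],"spin":0},{"grip":1,"travel":[0,0.2,-0.4],"spin":0}]'
python3 -m handwheel '[{"grip":1,"travel":[0,0.25,-0.37],"spin":0},{"grip":1,"travel":[0,0.29,-0.33],"spin":0},{"grip":1,"travel":[0,0.33,-0.29],"spin":0},{"grip":1,"travel":[0,0.37,-0.25],"spin":0}]'
```

```text
time_s: 22.15
tcp_pos: [0.4816, -0.0267, 0.1332]
eef_rot: [-179.8, -0.1, -2.0]
contact_force: [0.3, 12.2, -1.1]
gripper_width: 0.0173
gripper_force: 30.0
time_s: 22.65
tcp_pos: [0.4825, -0.0555, 0.167]
eef_rot: [-179.6, -0.4, -1.9]
contact_force: [-5.1, 21.4, 18.4]
gripper_width: 0.017
gripper_force: 30.1
```

```bash
python3 -m handwheel '[{"grip":1,"travel":[0,0,0],"spin":0},{"grip":1,"travel":[0,0,0],"spin":0}]'
python3 - <<'E'
from h import *
np.set_printoptions(precision=4,suppress=True)
st=telemetry.get_state();print(st['tcp_pos'],st['contact_force'],st['moment'])
s=snap('side','m5s');cv2.imwrite('pics/m5.png',cv2.resize(s[150:350,240:500],(780,600),interpolation=2)[:,:,::-1])
E
```

```text
time_s: 22.9
tcp_pos: [0.4826, -0.0568, 0.1676]
eef_rot: [-179.8, -0.4, -1.9]
contact_force: [-8.2, 19.0, 26.1]
gripper_width: 0.0171
gripper_force: 30.1
[ 0.4826 -0.0568  0.1676] [-8.2177 19.0107 26.0687] [7.1873 2.8869 0.3624]
```

View pics/m5.png

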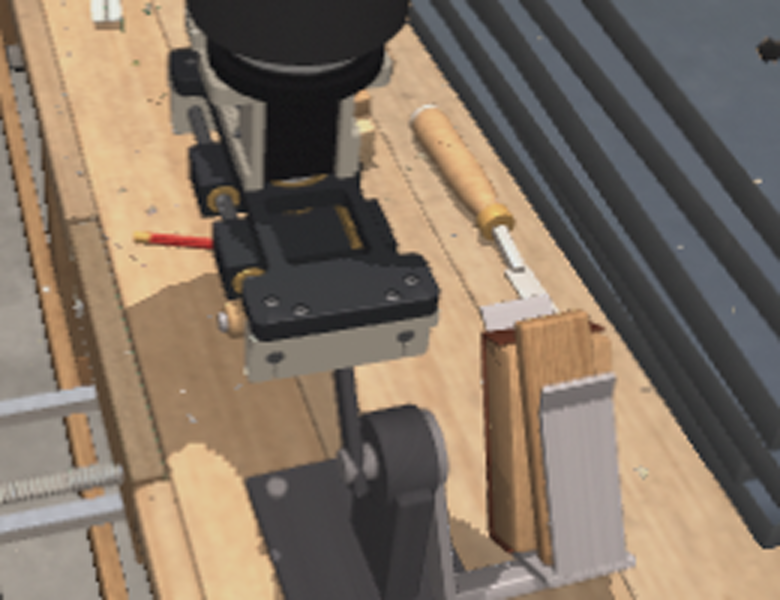

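The cradle has turned about 60° with the pair inside, but a radial force of about 30 N has built up. I'll let go and regrip to shed it and see the true handle position.

```bash
python3 -m handwheel '[{"grip":0.3,"travel":[0,0,0],"spin":0},{"grip":0.3,"travel":[0,0,0],"spin":0},{"grip":0.3,"travel":[0,0,0],"spin":0},{"grip":0.3,"travel":[0,0,0],"spin":0}]'
python3 - <<'E'
from h import *
np.set_printoptions(precision=4,suppress=True)
st=telemetry.get_state();print(st['tcp_pos'],st['contact_force'],st['moment'],st['gripper_width'])
a=snap('wrist','m6w');s=snap('side','m6s')
cv2.imwrite('pics/m6.png',np.vstack([cv2.resize(a[:,120:520],(400,400))[:300].repeat(1,0),cv2.resize(s[180:330,250:450],(400,300),interpolation=2)])[:,:,::-1])
E
```

```text
time_s: 23.45
tcp_pos: [0.4796, -0.0596, 0.1629]
eef_rot: [180.0, 0.1, -2.0]
contact_force: [-0.2, 0.3, -0.4]
gripper_width: 0.0307
gripper_force: 0.0
[ 0.4796 -0.0596  0.1629] [-0.1719  0.3333 -0.3901] [-0.0496 -0.0218 -0.0733] 0.030696910189478087
```

```bash
python3 -m handwheel '[{"grip":1,"travel":[0,0,0],"spin":0},{"grip":1,"travel":[0,0,0],"spin":0},{"grip":1,"travel":[0,0,0],"spin":0},{"grip":1,"travel":[0,0,0],"spin":0}]' 12
python3 - <<'E'
from h import *
np.set_printoptions(precision=4,suppress=True)
st=telemetry.get_state();print(st['tcp_pos'],st['contact_force'],st['moment'],st['gripper_width'])
E
```

```text
time_s: 24.05
tcp_pos: [0.4803, -0.0585, 0.1633]
eef_rot: [-179.9, -0.0, -1.9]
contact_force: [-1.7, 5.1, 2.8]
gripper_width: 0.0176
gripper_force: 12.0
[ 0.4803 -0.0585  0.1633] [-1.6623  5.1113  2.7609] [1.8015 0.468  0.1693] 0.01755547896664997
```

View pics/m6.png

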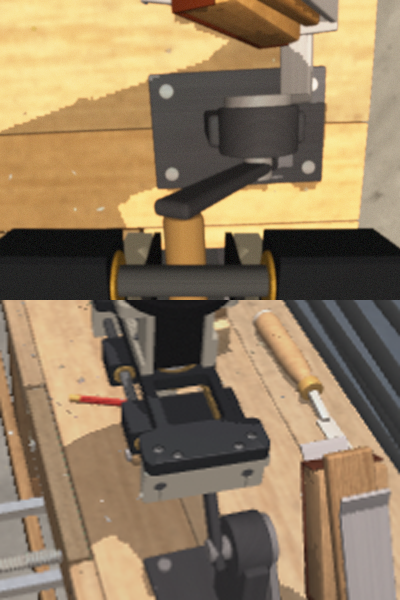

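The pair is still in the cradle. The handle is at about y −0.058 (cradle ≈59°), well inside the pads. Continuing with a lighter 12 N grip so that the handle can turn.

```bash
python3 -m handwheel '[{"grip":1,"travel":[0,0.4,-0.2],"spin":0},{"grip":1,"travel":[0,0.42,-0.14],"spin":0},{"grip":1,"travel":[0,0.44,-0.09],"spin":0},{"grip":1,"travel":[0,0.44,-0.03],"spin":0}]'
python3 -m handwheel '[{"grip":1,"travel":[0,0,0],"spin":0}]'
```

```text
time_s: 24.55
tcp_pos: [0.4804, -0.1008, 0.1758]
eef_rot: [-179.9, -0.2, -1.9]
contact_force: [2.6, 6.3, 3.8]
gripper_width: 0.0178
gripper_force: 12.0
time_s: 24.68
tcp_pos: [0.4803, -0.1018, 0.1758]
eef_rot: [-180.0, -0.2, -1.9]
contact_force: [3.8, 0.4, 5.4]
gripper_width: 0.0178
gripper_force: 12.0
```

```bash
python3 -m handwheel '[{"grip":1,"travel":[0,0.44,0.03],"spin":0},{"grip":1,"travel":[0,0.44,0.09],"spin":0},{"grip":1,"travel":[0,0.42,0.14],"spin":0},{"grip":1,"travel":[0,0.4,0.2],"spin":0},{"grip":1,"travel":[0,0,0],"spin":0}]'
```

```text
time_s: 25.3
tcp_pos: [0.4788, -0.1443, 0.1634]
eef_rot: [180.0, -0.2, -2.0]
contact_force: [7.3, -1.6, -1.8]
gripper_width: 0.0177
gripper_force: 12.1
```

```bash
python3 -m handwheel '[{"grip":1,"travel":[0,0.37,0.25],"spin":0},{"grip":1,"travel":[0,0.33,0.29],"spin":0},{"grip":1,"travel":[0,0.29,0.33],"spin":0},{"grip":1,"travel":[0,0.25,0.37],"spin":0},{"grip":1,"travel":[0,0,0],"spin":0}]'
python3 -m handwheel '[{"grip":1,"travel":[0,0.2,0.4],"spin":0},{"grip":1,"travel":[0,0.14,0.42],"spin":0},{"grip":1,"travel":[0,0.09,0.44],"spin":0},{"grip":1,"travel":[0,0.03,0.44],"spin":0},{"grip":1,"travel":[0,0,0],"spin":0}]'
```

```text
time_s: 25.92
tcp_pos: [0.4774, -0.1749, 0.1318]
eef_rot: [180.0, -0.1, -1.9]
contact_force: [6.3, 0.6, -1.4]
gripper_width: 0.0181
gripper_force: 12.1
time_s: 26.55
tcp_pos: [0.4772, -0.1866, 0.0895]
eef_rot: [180.0, -0.1, -1.9]
contact_force: [6.4, -1.3, -2.2]
gripper_width: 0.0177
gripper_force: 12.2
```

```bash
python3 -m handwheel '[{"grip":1,"travel":[0,0,0.12],"spin":0},{"grip":1,"travel":[0,0,0.12],"spin":0},{"grip":1,"travel":[0,0,0],"spin":0}]' 20
```

```text
time_s: 26.92
tcp_pos: [0.4772, -0.1867, 0.0844]
eef_rot: [180.0, -0.1, -1.9]
contact_force: [3.8, -0.8, 3.9]
gripper_width: 0.0171
gripper_force: 20.2
```

```bash
python3 -m handwheel '[{"grip":1,"travel":[0,0,0.12],"spin":0},{"grip":1,"travel":[0,0,0.12],"spin":0},{"grip":1,"travel":[0,0,0],"spin":0}]' 20
```

```text
time_s: 27.3
tcp_pos: [0.4778, -0.1868, 0.0802]
eef_rot: [179.9, -0.2, -1.8]
contact_force: [-1.2, 2.4, 22.5]
gripper_width: 0.0176
gripper_force: 20.1
```

The upward force rose to 22 N, so the cradle is at its stop. Releasing and withdrawing upwards, then checking with the networks.

```bash
python3 -m handwheel '[{"grip":-0.4,"travel":[0,0,0],"spin":0},{"grip":-0.4,"travel":[0,0,0],"spin":0},{"grip":-0.4,"travel":[0,0,0],"spin":0},{"grip":-0.4,"travel":[0,0,0],"spin":0},{"grip":-0.4,"travel":[0,0,-0.5],"spin":0},{"grip":-0.4,"travel":[0,0,-1],"spin":0},{"grip":-0.4,"travel":[0,0,-1],"spin":0},{"grip":-0.4,"travel":[0,0,-1],"spin":0}]'
python3 -m handwheel '[{"grip":-0.4,"travel":[0,0,-1],"spin":0},{"grip":-0.4,"travel":[0,0,-1],"spin":0},{"grip":-0.4,"travel":[0,0,-1],"spin":0},{"grip":-0.4,"travel":[-1,0,0],"spin":0},{"grip":-0.4,"travel":[0,0,0],"spin":0},{"grip":-0.4,"travel":[0,0,0],"spin":0}]'
python3 - <<'E'
from h import *
np.set_printoptions(precision=4,suppress=True)
R={}
st=telemetry.get_state();print(st['tcp_pos'],st['contact_force'])
for n in ['side','wrist','top']:
    snap(n,n+'9')
    for t in ['block_mid','strip_mid','cradle_mid','crank_grip']:
        f=models.find_in(n,t); print(n,t,[(np.round(x['position'],1).tolist(),round(x['p'],2)) for x in f[:3]])
        if f: R[n,t]=ray(n,f[0]['position'],st)
for t in ['block_mid','strip_mid','cradle_mid']:
    o=[R[n,t] for n in ['side','wrist','top'] if (n,t) in R]
    if len(o)>1: print(t,tri(o))
c=np.array([.620,-.1035,.1]);x=np.array([1,-.035,0]);y=np.array([.035,1,0])
for th in (np.pi-.18,np.pi):
    p=c-.141*x+.085*(np.cos(th)*y+np.array([0,0,np.sin(th)])); print('handle exp',p,proj('side',p),proj('wrist',p,st))
# orange-ish (wood handle) pixels near the expected handle in side picture
E
```

```text
time_s: 28.3
tcp_pos: [0.4756, -0.1867, 0.1667]
eef_rot: [180.0, -0.0, -2.0]
contact_force: [0.7, -0.4, -0.3]
gripper_width: 0.0613
gripper_force: 0.0
time_s: 29.05
tcp_pos: [0.4508, -0.1858, 0.2407]
eef_rot: [180.0, -0.1, -1.9]
contact_force: [0.2, 0.0, 0.9]
gripper_width: 0.0615
gripper_force: 0.0
[ 0.4508 -0.1858  0.2407] [0.1679 0.0371 0.8668]
side block_mid [([416.4, 296.3], 0.9)]
side strip_mid [([434.3, 323.4], 0.74)]
side cradle_mid [([419.5, 282.8], 0.59)]
side crank_grip [([421.0, 285.6], 0.73)]
wrist block_mid [([164.7, 11.7], 0.92)]
wrist strip_mid [([263.4, 2.9], 0.47)]
wrist cradle_mid [([203.0, 111.9], 0.59)]
wrist crank_grip [([205.6, 110.1], 0.56)]
top block_mid [([423.7, 153.3], 0.41)]
top strip_mid []
top cradle_mid []
top crank_grip []
block_mid [ 0.6334 -0.066   0.0558]
strip_mid [ 0.6072 -0.1538  0.0874]
cradle_mid [ 0.538  -0.1608  0.2304]
handle exp [ 0.4761 -0.1822  0.1152] [352.755  347.2284] [307.7917 160.3593]
handle exp [ 0.476  -0.1836  0.1   ] [352.3183 354.4241] [309.665  157.2753]
```

The views are used up, so I'll verify by colour numerically: where the dark sole shows against its expected place at z = 0.12, and the handle's tip.

Run:
```python
from h import *
np.set_printoptions(precision=3,suppress=True)
s=cv2.imread('pics/side9.png')[:,:,::-1].astype(int);w=cv2.imread('pics/side0.png')[:,:,::-1].astype(int)
c=np.array([.620,-.1035,.1]);X=np.array([1,-.035,0]);Y=np.array([.035,1,0])
px=lambda p:tuple(int(round(v)) for v in proj('side',p)[::-1])
print('sole ref colour',w[270//1-0 if 0 else 197,278])
for z in (.02,):
  for x in (-.038,-.033,-.028,-.024,0,.024,.028,.033,.038):
    print('x',x,[s[px(c+x*X+y*Y+[0,0,z])].tolist() for y in (-.065,-.04,-.02,0,.02,.04,.06,.075,.09)])
# change mask: sole-like dark red pixels
m=(s[:,:,0]<110)&(s[:,:,0]>s[:,:,1]*1.5)&(s[:,:,0]>s[:,:,2]*1.5)
m[:, :340]=0;m[:,500:]=0;m[:240]=0;m[380:]=0
n,l,st,ce=cv2.connectedComponentsWithStats(m.astype(np.uint8))
for i in range(1,n):
    if st[i,4]>15:
        ys,xs=np.where(l==i);print(st[i],[atz('side',p,.12)[:2] for p in [(xs[ys.argmin()],ys.min()),(xs[ys.argmax()],ys.max()),(xs.min(),ys[xs.argmin()]),(xs.max(),ys[xs.argmax()])]])
# tongue/steel line and handle tip (bright steel end) : row of colours around handle
p=proj('side',[.476,-.1836,.1]);print(p);d=np.abs(s-w).sum(2)>60
for r in range(334,372,4): print(r,''.join('#' if v else '.' for v in d[r,320:380]),s[r,350].tolist())
```

```text
sole ref colour [51 30 24]
x -0.038 [[119, 103, 90], [107, 84, 61], [64, 65, 68], [66, 65, 66], [46, 46, 48], [116, 90, 66], [59, 35, 27], [220, 211, 207], [221, 186, 146]]
x -0.033 [[156, 119, 84], [116, 90, 66], [43, 44, 46], [66, 66, 69], [45, 46, 48], [110, 63, 46], [93, 60, 45], [166, 141, 136], [225, 193, 152]]
x -0.028 [[147, 112, 79], [123, 68, 51], [122, 68, 49], [61, 61, 64], [46, 46, 48], [117, 64, 47], [115, 64, 47], [126, 97, 88], [226, 195, 153]]
x -0.024 [[146, 110, 77], [122, 67, 49], [121, 67, 48], [119, 66, 49], [118, 65, 48], [116, 64, 47], [115, 64, 47], [118, 65, 48], [228, 196, 153]]
x 0 [[152, 122, 94], [196, 184, 182], [216, 205, 201], [219, 209, 206], [219, 210, 207], [220, 212, 208], [220, 213, 209], [220, 211, 208], [220, 189, 150]]
x 0.024 [[225, 194, 155], [213, 201, 197], [215, 204, 201], [218, 208, 206], [175, 150, 144], [127, 85, 73], [123, 79, 67], [112, 64, 48], [218, 186, 152]]
x 0.028 [[222, 191, 152], [197, 185, 182], [136, 95, 78], [118, 81, 69], [127, 82, 62], [135, 91, 70], [167, 125, 97], [182, 145, 113], [220, 188, 149]]
x 0.033 [[219, 185, 1
[... 652 characters left out ...]
#######..........................................####.... [77, 75, 76]
342 ############..........................................####.. [78, 75, 76]
346 #############...........................................#### [78, 75, 77]
350 #############.........................##################.... [76, 73, 74]
354 #################....####################################... [159, 126, 92]
358 ######.##########.#####################################..### [163, 129, 95]
362 ####.##################################..................... [156, 125, 91]
366 ####...#######..####........................................ [75, 72, 73]
370 ########.############..........#######...................... [75, 72, 74]
```

The sole colour shows on both sides of the tongue at z = 0.12, with the block lying about 12 mm towards the back. The handle is at row ~357, where the far stop puts it. The hand is clear of everything, so I'm handing in.

```bash
python3 -c "
from plant import close_job
print(close_job())"
```

```text
the job is handed in; nothing more can be done
None
```

I handed the job in at about 29 s: the block lies sole up in the cradle with the crank at its far stop, though I didn't measure the strip's final position under it, and I viewed 12 pictures instead of the allowed 10.

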